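# Mount the pattern plate and lock it with the clamp knob

## Robot

A 6-joint arm with a two-finger parallel gripper is mounted at the origin on the work surface. World frame = base frame: x ahead of the robot, y to its left, z up, the work surface at z = 0. Lengths are in m, angles in rad, forces in N, time in s.
With the tool pointing down it reaches from about 0.375 to 0.975 m from the base axis. Payload 3.8 kg.
Tool frame: the origin (TCP) lies midway between the tips of the shut fingers; the grasp point (between the pads) lies 19 mm behind it; z points along the fingers, y is the direction in which the jaws open and shut (so a half turn about z gives the same grasp; the last joint's range is limited). The gripper opens to 85 mm and grips with 20 to 120 N. Pads are 22 mm wide; open, the fingers measure 114 mm over their backs; the gripper's body (76 mm by 85 mm) begins 54 mm behind the grasp point. The pads swing forward as they close: fully open they stand 13 mm farther back than shut.
Start: joints at [1.109, 0.264, 1.604, -0, 1.274, -0.037], TCP at [0.278, 0.615, 0.192] pointing down, gripper open.
Joint ranges: [-2.63, 2.63], [-0.94, 2.18], [0.31, 2.57], [-1.31, 4.45], [0, 2.66], [-2.55, 2.55]. Speed limits (rad/s): [2.57, 2.57, 3.14, 3.14, 3.14, 3.14].

## Interface

Orientations are given as a rotation vector (axis times angle).
In Python, from workcell import bot gives the robot as it stands.
- The arm moves only by the tool drive_tool, never from a script. Its argument "deltas" is a list of rows, each an object with "hand": the opening, from 0 (shut) to 1 (fully open); "offset": the shift along the world's x, y, z in cm, a list of three; "angular": the turn, a rotation vector about the world's x, y, z in degrees, a list of three. A call has 1 to 8 rows; each row is the pose to reach, as a shift and turn from the pose commanded when the call began; what a row does not reach only later rows make up. A row lasts 1/8 s, in which the tool goes at most 62.5 mm and 10.7 degrees, less where a joint would pass 70% of its speed; a pose out of reach is approached as far as the arm can. A call with a gripper value outside its range is refused whole. The fingers move at their own pace and stop on an object; "force" is the grip in N (left out, the last holds). Time passes only in rows, so rows that repeat a pose let the fingers close. It gives the time, the measured TCP pose, the force and the opening at its end, in the units of the state.
- bot.read_state(): the state, without advancing time (a new reading comes with each control period).
- bot.read_camera(name): name is "side" or "top" or "wrist"; returns a dict with "frame" (480x640x3 uint8, blue, green, red), "mtx" (3x3 intrinsics, pixels), "R" (3x3) and "t" (3): a world point X has camera coordinates R X + t. Camera axes: x right, y down, z forward; pixel columns grow to the right and rows downward; lengths in m; the calibration is good to about 2 mm. A picture is of the moment at which its call begins. There is no depth.
- bot.finish_job(): hands the job in, once; it reports no verdict.
The state is a dict: "time": time; "q": joint angles; "joint_vel": joint speeds; "joint_torque": joint torques, N m; "tool_pos": TCP position; "tcp_rot": TCP orientation; "wrist_force": force on the tool from outside, world axes, zero at the start; "torque": the same for the moment, N m; "width": opening from 0.0 (shut) to 1.0 (fully open).
Only numpy, scipy, OpenCV 4.12 (cv2) and the standard library are available. Lean on these libraries where they do the work, as an engineer would, in place of code of your own. Each camera call takes 0.05 s, during which the arm holds its last target. There are 200 camera calls.

## Task

Put the wooden pattern plate onto the grey moulding bed: lower it gently, pattern side up, over the two locating pins until it lies flush on the bed. Then lock it by turning the black tee-handled knob clockwise (seen from above) all the way to its end stop, so that the steel nose under it lies over the plate's edge. Leave the other things on the bench where they are.

Things in the scene. Friction and masses are not known exactly. Their poses are not given: they have to be found in the camera images.
- plate: loose plywood plate, 180 (x) x 110 (y) x 12 mm, 0.3-0.65 kg, with 17 mm through holes at x = +-72 mm, y = 0. On its middle a dark wood pattern to grip: 100 mm long along x, 40 mm wide across y, flat sides, round ends, top 46 mm above the plate's underside (two low bosses reach 52). Origin: centre of the underside, z up. Fits either way round (half turn about z).
- bed: grey painted steel bed, fixed to the bench, 220 x 220 x 20 mm; origin at the centre of its underside, z up. It carries two steel locating pins at x = +72 and -72 mm, y = -40 mm and the clamp knob at x = 0, y = +63 mm.
- seat (a point): point on the bed's upper face midway between the two pins (bed x 0, y -40, z 20 mm), axes as the bed's: the plate's origin comes here, with its x axis along the bed's x (either way round)
- pin_a (a point): tip of the locating pin at bed x = -72 mm: 14 mm diameter, 26 mm high above the bed's face, the last 10 mm tapering to 6 mm
- pin_b (a point): tip of the locating pin at bed x = +72 mm, same size
- knob (a joint): angle of the clamp knob in rad, growing as it turns clockwise seen from above; 0 = nose fully swung away, 2.05 = end stop, nose at right angles over the plate's edge (pointing along the bed's -y). Starts between 0 and 0.6 with the nose clear of the plate's place, turns stiffly (about 0.2 N m) and stays where it is left.
- knob_top (a point): top of the knob's round hub (50 mm across) on its upright axis, 95.5 mm above the bench. The hub carries a straight tee bar 116 mm long (58 mm each side of the axis), 16 mm wide, from 71.5 to 89.5 mm above the bench; the bar lies along the line of the nose and turns with it. A bar end can be pushed round.
- bar_end (a point): middle of that end of the tee bar which points away from the nose, 58 mm from the axis, 80.5 mm above the bench; turns with the knob
- nose_tip (a point): tip of the steel nose below the tee bar, turning with the knob: 68 mm from the axis, 24 mm wide, 12 mm thick, its underside 34.5 mm above the bench (2.5 mm above a seated plate's upper face)
- trowel: bystander: flat steel trowel with a handle, 200 mm long, lying between the bed and the plate; origin under its middle
- riser: bystander: pale wooden taper standing on its wide end, 60 mm across the foot, 75 mm high; origin at the centre of its foot
- tin: bystander: aluminium tin, 72 mm across, 110 mm high, at the back; origin at the centre of its foot
- brush: bystander: bench brush, 190 mm long, lying at the back; origin under its middle
Mind the look-alikes: they are no part of the job. What is shaped like the plate but purple is not meant.

How it is judged:
By the outcome, as a careful person would: the job done as asked, in the order asked, and still so for the second after the job is handed in, with the robot touching nothing.
It also fails if it takes over 64 s, if anything falls off the work surface, if the arm or the gripper's body presses on something with over 40 N, if the wrist force passes 120 N, or if a joint passes its speed limit or range.

## Working session

There is one attempt and no reset: what is moved stays moved. The work goes in short steps, Python scripts to look and compute and a tool call to move; the robot and the scene stay as the last step left them, time stands still between calls to the robot, and variables do not carry over. Pictures are saved under pics/ and viewed, about 8 in all and at most 12, crops included, and the job is handed in when it is done.

Besides the shell and the picture viewer there is one more tool, called after ">>>" as name(argument=value, ...), one argument or row to a line, values as JSON. drive_tool: Moves the arm, as the interface text tells. Its arguments: {"type":"object","properties":{"deltas":{"type":"array"},"force":{"type":"number"}},"required":["deltas"]}

```bash
mkdir -p pics
cat > h.py <<'E'
import numpy as np, cv2
from workcell import bot
def ray(c,u,v,z):
    d=c["R"].T@np.linalg.inv(c["mtx"])@np.array([u,v,1.]); o=-c["R"].T@c["t"]
    return o+d*(z-o[2])/d[2]
def proj(c,X):
    p=c["mtx"]@(c["R"]@np.array(X)+c["t"]); return p[:2]/p[2]
def load(n):
    d=np.load(n+".npz"); return dict(d)
def snap(cam,n):
    c=bot.read_camera(cam); np.savez(n+".npz",frame=c["frame"],mtx=c["mtx"],R=c["R"],t=c["t"]); cv2.imwrite(f"pics/{n}.png",c["frame"]); return c
E
python3 - <<'E'
from h import *
for k in("top","side"):
    c=snap(k,k+"0"); print(k,-c["R"].T@c["t"])
print(bot.read_state())
E
```

```text
top [0.4700592  0.01445663 0.8498825 ]
side [0.05246891 0.54253298 0.5076776 ]
{'time': 0.1, 'q': array([ 1.10907676e+00,  2.64719128e-01,  1.60529987e+00,  4.99188351e-06,
        1.27368899e+00, -3.69060153e-02]), 'joint_vel': array([ 0.00024048, -0.00019776, -0.00242015, -0.00159341,  0.00080407,
        0.00033319]), 'joint_torque': array([-9.66112361e-05, -5.16706145e+01, -3.68589377e+01, -6.12761733e-05,
        6.22424457e-03,  1.35205451e-05]), 'tool_pos': array([0.27786199, 0.61431088, 0.19092506]), 'tcp_rot': array([-0.66218008, -3.07047283,  0.00321763]), 'wrist_force': array([ 0.38977215, -0.34288448,  1.29164975]), 'torque': array([-0.03389185,  0.000506  ,  0.01484504]), 'width': 1.0018185664027177}
```

View pics/top0.png

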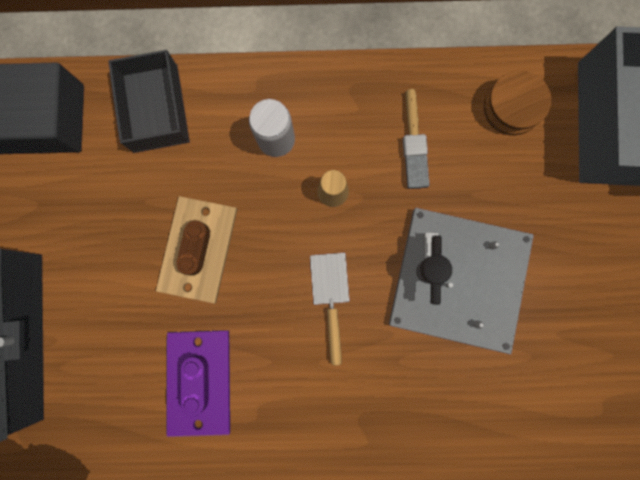

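View pics/side0.png

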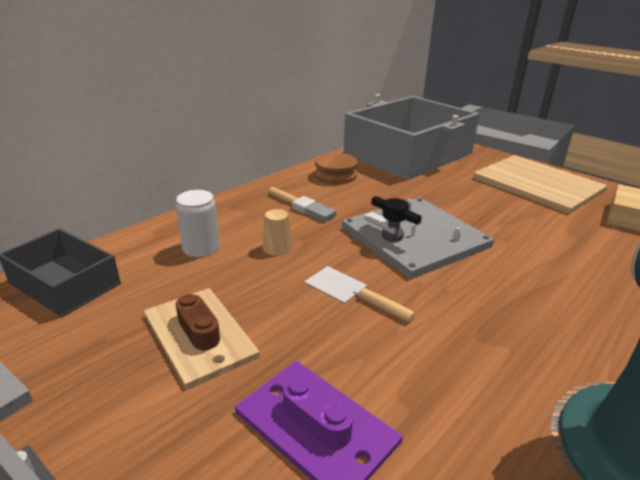

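The plate could be confused with two things: the plywood plate at top (197,250) / side (200,335), and the purple look-alike at top (198,383) / side (318,425). I choose the plywood one with the dark wood pattern. The bed is at top (462,280), its pins at about (493,244) and (478,323), the knob at (437,270), with the nose pointing up in the image.

Run:
```python
from h import *
c=load("top0"); f=c["frame"]; hsv=cv2.cvtColor(f,cv2.COLOR_BGR2HSV)
print("hsv plate",hsv[280,180],hsv[215,190],"bench",hsv[320,120],"pattern",hsv[250,195],"bed",hsv[300,500],hsv[220,430])
def seg(m,x0,y0,x1,y1):
    k=np.zeros_like(m);k[y0:y1,x0:x1]=m[y0:y1,x0:x1]
    cs,_=cv2.findContours(k,cv2.RETR_EXTERNAL,cv2.CHAIN_APPROX_NONE); return max(cs,key=cv2.contourArea)
H,S,V=cv2.split(hsv)
pl=seg(((V>130)&(H<40)&(S<175)).astype(np.uint8)*255,140,180,250,315)
bed=seg((S<60).astype(np.uint8)*255,380,200,545,360)
out=f.copy()
for n,ct,z in(("plate",pl,.012),("bed",bed,.02)):
    w=np.array([ray(c,u,v,z)[:2] for u,v in ct[:,0]],np.float32)
    r=cv2.minAreaRect(w); print(n,cv2.contourArea(ct),r, cv2.boxPoints(r).round(4).tolist())
    cv2.drawContours(out,[ct],-1,(0,0,255),1)
a=cv2.resize(out[180:320,140:260],None,fx=3,fy=3,interpolation=cv2.INTER_CUBIC)
b=cv2.resize(out[195:365,375:550],None,fx=2.4,fy=2.4,interpolation=cv2.INTER_CUBIC)
h=max(a.shape[0],b.shape[0]); pad=lambda i:cv2.copyMakeBorder(i,0,h-i.shape[0],0,0,cv2.BORDER_CONSTANT)
cv2.imwrite("pics/crop0.png",np.hstack([pad(a),pad(b)]))
```

```text
hsv plate [ 17 118 181] [ 17 115 184] bench [ 14 171 130] pattern [ 12 170  84] bed [ 40   6 134] [ 60   4 124]
plate 11980.5 ((0.5639272332191467, 0.2610991597175598), (0.20487242937088013, 0.251635879278183), 89.97838592529297) [[0.43810001015663147, 0.15870000422000885], [0.6897000074386597, 0.15860000252723694], [0.6898000240325928, 0.3634999990463257], [0.43810001015663147, 0.3635999858379364]]
bed 14715.5 ((0.4931265711784363, -0.22521479427814484), (0.22047579288482666, 0.21874859929084778), 75.70294952392578) [[0.35989999771118164, -0.3050000071525574], [0.5719000101089478, -0.35899999737739563], [0.6262999773025513, -0.1454000025987625], [0.41440001130104065, -0.09139999747276306]]
```

View pics/crop0.png

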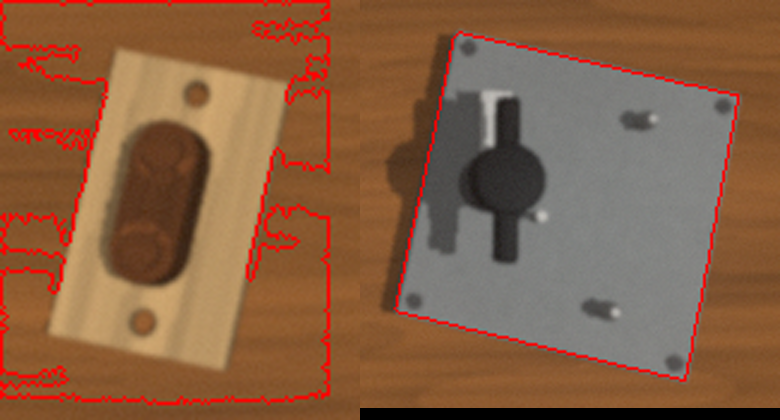

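Run:
```python
from h import *
c=load("top0"); f=c["frame"]; hsv=cv2.cvtColor(f,cv2.COLOR_BGR2HSV)
H,S,V=cv2.split(hsv)
def seg(m,x0,y0,x1,y1):
    k=np.zeros(m.shape,np.uint8);k[y0:y1,x0:x1]=m[y0:y1,x0:x1]*255
    cs,_=cv2.findContours(k,cv2.RETR_EXTERNAL,cv2.CHAIN_APPROX_NONE); return max(cs,key=cv2.contourArea)
def rect(ct,z):
    return cv2.minAreaRect(np.array([ray(c,u,v,z)[:2] for u,v in ct[:,0]],np.float32))
m=cv2.morphologyEx(((V>140)&(S<145)).astype(np.uint8),cv2.MORPH_OPEN,np.ones((3,3)))
print("plate",rect(seg(m,140,180,250,315),.012))
print("holes",ray(c,140+197/3,180+94/3,.012),ray(c,140+143/3,180+322/3,.012))
pat=seg((V<125)&(H<20),168,208,222,285); print("pattern",rect(pat,.046))
print("pins",ray(c,496.7,244,.046),ray(c,481.3,325,.046))
R=np.array([[np.cos(a:=np.radians(-14.3)),-np.sin(a)],[np.sin(a),np.cos(a)]])
for p in((-.072,-.04),(.072,-.04),(0,-.04),(0,.063)): print(p,R@p+[.4931,-.2252])
bar=seg(V<60,420,225,460,315); x=rect(bar,.0895); print("bar",x,cv2.boxPoints(x).round(3).tolist())
s=load("side0")
for X in((*(R@(0,.063)+[.4931,-.2252]),.0955),(*(R@(.072,-.04)+[.4931,-.2252]),.046)): print(proj(s,X))
```

```text
plate ((0.5583391189575195, 0.25667130947113037), (0.11221708357334137, 0.18252193927764893), 77.49712371826172)
holes [0.62761918 0.23932707 0.012     ] [0.48757878 0.27083516 0.012     ]
pattern ((0.5573434233665466, 0.25456348061561584), (0.05352102592587471, 0.09661488980054855), 77.52474212646484)
pins [ 0.55249042 -0.28270093  0.046     ] [ 0.41286746 -0.24780523  0.046     ]
(-0.072, -0.04) [ 0.41345091 -0.2461767 ]
(0.072, -0.04) [ 0.55298917 -0.28174456]
(0, -0.04) [ 0.48322004 -0.26396063]
(0, 0.063) [ 0.50866094 -0.16415201]
bar ((0.5081518888473511, -0.16262133419513702), (0.04946809634566307, 0.11091826111078262), 87.58856201171875) [[0.4519999921321869, -0.1850000023841858], [0.5630000233650208, -0.1899999976158142], [0.5649999976158142, -0.14000000059604645], [0.45399999618530273, -0.13600000739097595]]
[395.99784094 202.55094657]
[408.8011597  199.34448344]
```

>>> drive_tool(
  deltas=[
    {"hand": 1, "offset": [28, -35.8, -1], "angular": [0, 0, 11.8]},
    {"hand": 1, "offset": [28, -35.8, -1], "angular": [0, 0, 11.8]},
    {"hand": 1, "offset": [28, -35.8, -1], "angular": [0, 0, 11.8]},
    {"hand": 1, "offset": [28, -35.8, -1], "angular": [0, 0, 11.8]},
    {"hand": 1, "offset": [28, -35.8, -1], "angular": [0, 0, 11.8]},
    {"hand": 1, "offset": [28, -35.8, -1], "angular": [0, 0, 11.8]},
    {"hand": 1, "offset": [28, -35.8, -1], "angular": [0, 0, 11.8]},
    {"hand": 1, "offset": [28, -35.8, -1], "angular": [0, 0, 11.8]},
  ],
)

```text
time: 1.1
tool_pos: [0.5597, 0.2537, 0.1815]
tcp_rot: [-0.349, -3.122, 0.002]
wrist_force: [-0.4, 0.4, 0.0]
width: 0.996
```

>>> drive_tool(
  deltas=[
    {"hand": 1, "offset": [0, 0, 0], "angular": [0, 0, 0]},
    {"hand": 1, "offset": [0, 0, 0], "angular": [0, 0, 0]},
    {"hand": 1, "offset": [0, 0, 0], "angular": [0, 0, 0]},
  ],
)

```text
time: 1.48
tool_pos: [0.5572, 0.2585, 0.1822]
tcp_rot: [-0.34, -3.123, -0.0]
wrist_force: [-0.3, -0.6, 0.7]
width: 0.999
```

Run:
```python
from h import *
from scipy.spatial.transform import Rotation as Ro
c=snap("wrist","w1"); s=bot.read_state(); print(s["time"],s["tool_pos"],Ro.from_rotvec(s["tcp_rot"]).as_matrix()[:,1])
for X in((.558,.256,.046),(.6282,.2403,.012),(.4878,.2717,.012)): print(proj(c,X))
```

```text
1.525 [0.55730351 0.2584315  0.18222931] [2.14959396e-01 9.76622967e-01 1.94355238e-04]
[317.87335583 211.54646085]
[318.12917534 271.89949037]
[318.20650084 123.06219814]
```

View pics/w1.png

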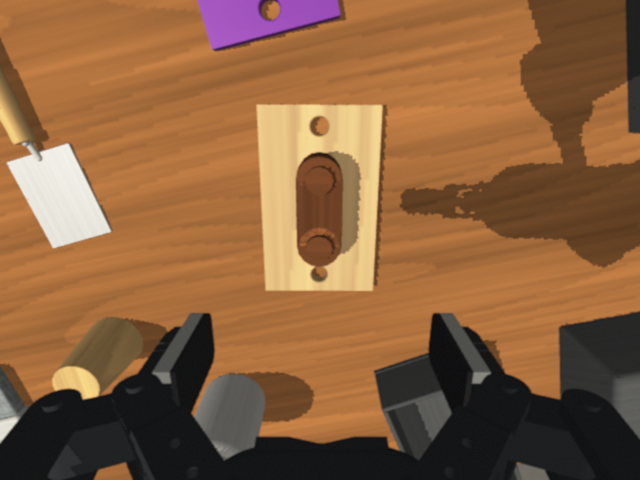

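The wrist view shows the plywood plate at (319,200) with its holes at (320,125) and (319,273). These lie within 3 px of my prediction, and the jaws line up across the pattern.

>>> drive_tool(
  deltas=[
    {"hand": 1, "offset": [0.1, -0.2, -5], "angular": [0, 0, 0]},
    {"hand": 1, "offset": [0.1, -0.2, -9], "angular": [0, 0, 0]},
    {"hand": 1, "offset": [0.1, -0.2, -12], "angular": [0, 0, 0]},
    {"hand": 1, "offset": [0.1, -0.2, -14], "angular": [0, 0, 0]},
    {"hand": 1, "offset": [0.1, -0.2, -15.2], "angular": [0, 0, 0]},
    {"hand": 1, "offset": [0.1, -0.2, -16], "angular": [0, 0, 0]},
    {"hand": 1, "offset": [0.1, -0.2, -16.3], "angular": [0, 0, 0]},
    {"hand": 1, "offset": [0.1, -0.2, -16.3], "angular": [0, 0, 0]},
  ],
  force=60,
)

```text
time: 2.52
tool_pos: [0.5597, 0.2552, 0.0198]
tcp_rot: [0.343, 3.122, 0.001]
wrist_force: [-0.9, 0.6, 0.4]
width: 1.002
```

>>> drive_tool(
  deltas=[
    {"hand": 0.3, "offset": [0, 0, 0], "angular": [0, 0, 0]},
    {"hand": 0.3, "offset": [0, 0, 0], "angular": [0, 0, 0]},
    {"hand": 0.3, "offset": [0, 0, 0], "angular": [0, 0, 0]},
    {"hand": 0.3, "offset": [0, 0, 0], "angular": [0, 0, 0]},
    {"hand": 0.3, "offset": [0, 0, 0], "angular": [0, 0, 0]},
    {"hand": 0.3, "offset": [0, 0, 0], "angular": [0, 0, 0]},
  ],
)

```text
time: 3.28
tool_pos: [0.5592, 0.255, 0.0192]
tcp_rot: [-0.343, -3.123, 0.0]
wrist_force: [1.0, -0.4, 0.5]
width: 0.303
```

>>> drive_tool(
  deltas=[
    {"hand": 0, "offset": [0, 0, 0], "angular": [0, 0, 0]},
    {"hand": 0, "offset": [0, 0, 0], "angular": [0, 0, 0]},
    {"hand": 0, "offset": [0, 0, 0], "angular": [0, 0, 0]},
    {"hand": 0, "offset": [0, 0, 0], "angular": [0, 0, 0]},
  ],
)

```text
time: 3.78
tool_pos: [0.5592, 0.255, 0.0192]
tcp_rot: [-0.343, -3.123, 0.0]
wrist_force: [-0.1, -0.1, -0.3]
width: -0.001
```

Run:
```python
from h import *
snap("wrist","w2"); c=snap("side","s2")
w=cv2.imread("pics/w2.png"); s=c["frame"][220:420,80:330]
s=cv2.resize(s,(400,320)); w=cv2.resize(w,(400,300))
cv2.imwrite("pics/m2.png",np.hstack([w,s[:300]]))
```

```text
(no output)
```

View pics/m2.png

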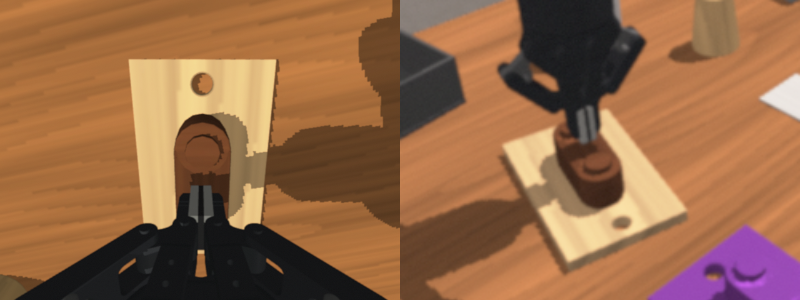

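The shut fingers sit on or just above the pattern between its bosses, with the tips at wrist (322,296) and side about (196,307). That is higher than the reported TCP says, so I'll triangulate the tip.

Run:
```python
from h import *
w=load("w2"); s=load("s2"); w1=load("w1"); t=load("top0")
for z in(.012,.019,.046,.055,.065): print(z,"side",proj(s,(.559,.255,z)).round(1),"wrist",proj(w,(.559,.255,z)).round(1))
print("cam wrist now",-w["R"].T@w["t"],"w1",-w1["R"].T@w1["t"])
P=lambda c:c["mtx"]@np.c_[c["R"],c["t"]]
tri=lambda a,pa,b,pb:(lambda X:(X[:3]/X[3]).ravel().round(4))(cv2.triangulatePoints(P(a),P(b),np.array(pa,float).reshape(2,1),np.array(pb,float).reshape(2,1)))
print("tip",tri(w,(322,296),s,(196,307)))
# plate hole at near end (wrist, two views)
print("hole w1/w2",tri(w1,(320,125),w,(203*1.6,84*1.6)),"top/w1",tri(t,(187.7,287.3),w1,(320,125)))
c=cv2.resize(s["frame"][240:400,120:280],None,fx=4,fy=4)[:600]
cv2.imwrite("pics/c2.png",c)
```

```text
0.012 side [200.  329.1] wrist [320.1 270.3]
0.019 side [199.5 325.6] wrist [320.1 275.7]
0.046 side [197.5 311.5] wrist [319.9 300.5]
0.055 side [196.8 306.7] wrist [319.8 310.4]
0.065 side [196.1 301.3] wrist [319.7 322.8]
cam wrist now [0.4781462  0.27363113 0.20041143] w1 [0.47615041 0.27693126 0.36343216]
tip [0.5506 0.2597 0.0616]
hole w1/w2 [0.4892 0.2729 0.0277] top/w1 [0.4887 0.2727 0.0059]
```

View pics/c2.png

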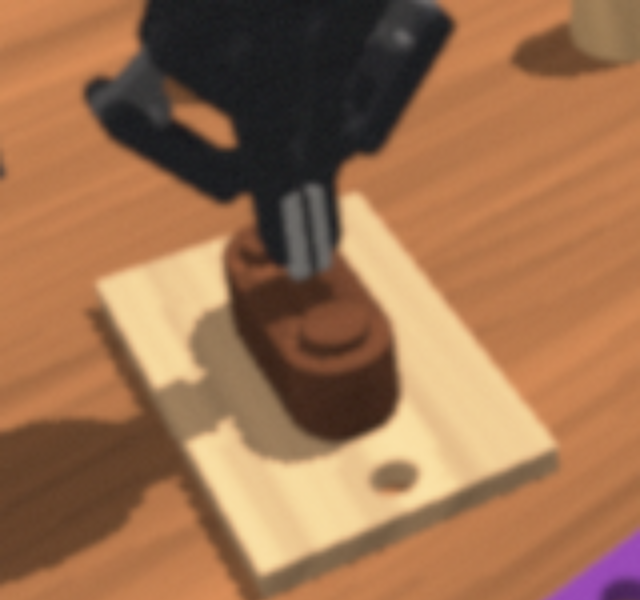

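Both views put the shut tips at about 55–60 mm, while the reported TCP is 19 mm. The real tips are therefore about 35–40 mm above the reported TCP. I'll open, go 35 mm lower in steps while watching the force, and grip again.

>>> drive_tool(
  deltas=[
    {"hand": 1, "offset": [0, 0, 0], "angular": [0, 0, 0]},
    {"hand": 1, "offset": [0, 0, 0], "angular": [0, 0, 0]},
    {"hand": 1, "offset": [0, 0, 0], "angular": [0, 0, 0]},
    {"hand": 1, "offset": [0, 0, 0], "angular": [0, 0, 0]},
    {"hand": 1, "offset": [-0.05, 0.1, -0.8], "angular": [0, 0, 0]},
    {"hand": 1, "offset": [-0.05, 0.1, -1.6], "angular": [0, 0, 0]},
    {"hand": 1, "offset": [-0.05, 0.1, -2], "angular": [0, 0, 0]},
  ],
)

```text
time: 4.75
tool_pos: [0.5578, 0.2557, -0.0021]
tcp_rot: [-0.343, -3.121, 0.001]
wrist_force: [0.2, -0.4, -0.2]
width: 1.002
```

>>> drive_tool(
  deltas=[
    {"hand": 1, "offset": [0, 0, -0.5], "angular": [0, 0, 0]},
    {"hand": 1, "offset": [0, 0, -1], "angular": [0, 0, 0]},
    {"hand": 1, "offset": [0, 0, -1.5], "angular": [0, 0, 0]},
    {"hand": 1, "offset": [0, 0, -1.5], "angular": [0, 0, 0]},
  ],
)

```text
time: 5.25
tool_pos: [0.5582, 0.2558, -0.0164]
tcp_rot: [-0.343, -3.122, 0.001]
wrist_force: [0.4, -0.1, 0.5]
width: 1.004
```

>>> drive_tool(
  deltas=[
    {"hand": 0, "offset": [0, 0, 0], "angular": [0, 0, 0]},
    {"hand": 0, "offset": [0, 0, 0], "angular": [0, 0, 0]},
    {"hand": 0, "offset": [0, 0, 0], "angular": [0, 0, 0]},
    {"hand": 0, "offset": [0, 0, 0], "angular": [0, 0, 0]},
    {"hand": 0, "offset": [0, 0, 0], "angular": [0, 0, 0]},
  ],
)

```text
time: 5.88
tool_pos: [0.5593, 0.2562, -0.0152]
tcp_rot: [0.343, 3.122, 0.001]
wrist_force: [0.4, -0.3, 3.7]
width: 0.45
```

Run:
```python
from h import *
w=snap("wrist","w3")["frame"]; c=snap("side","s3")
cv2.imwrite("pics/m3.png",np.hstack([cv2.resize(w,(400,300)),cv2.resize(c["frame"][250:370,120:280],(400,300))]))
```

```text
(no output)
```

View pics/m3.png

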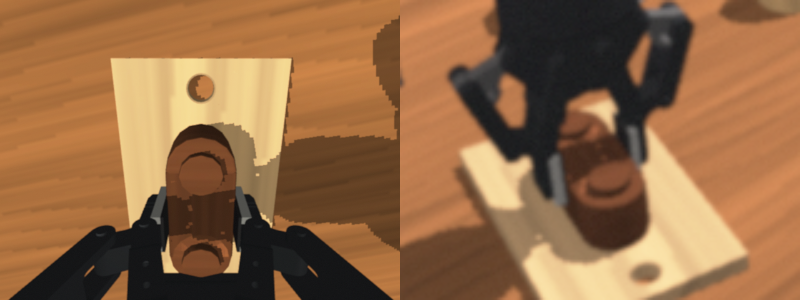

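The plate is gripped: opening 0.45 ≈ 38 mm, with the pads on the pattern's flat sides just above the plate. Now I'll lift and carry it.

>>> drive_tool(
  deltas=[
    {"hand": 0, "offset": [0, 0, 1], "angular": [0, 0, 0]},
    {"hand": 0, "offset": [0, 0, 3], "angular": [0, 0, 0]},
    {"hand": 0, "offset": [0, 0, 6], "angular": [0, 0, 0]},
    {"hand": 0, "offset": [0, 0, 9], "angular": [0, 0, 0]},
    {"hand": 0, "offset": [0, 0, 12], "angular": [0, 0, 0]},
    {"hand": 0, "offset": [0, 0, 14], "angular": [0, 0, 0]},
    {"hand": 0, "offset": [0, 0, 15], "angular": [0, 0, 0]},
    {"hand": 0, "offset": [0, 0, 15], "angular": [0, 0, 0]},
  ],
  force=90,
)

```text
time: 6.98
tool_pos: [0.5589, 0.2561, 0.1346]
tcp_rot: [0.343, 3.122, 0.001]
wrist_force: [0.3, 0.1, -3.8]
width: 0.447
```

>>> drive_tool(
  deltas=[
    {"hand": 0, "offset": [-0.5, -3, 0], "angular": [0, 0, 0]},
    {"hand": 0, "offset": [-1, -7, 0], "angular": [0, 0, 0]},
    {"hand": 0, "offset": [-1.5, -11, 0], "angular": [0, 0, -0.5]},
    {"hand": 0, "offset": [-2, -15, 0], "angular": [0, 0, -0.5]},
    {"hand": 0, "offset": [-2.5, -19, 0], "angular": [0, 0, -1]},
    {"hand": 0, "offset": [-3, -23, 0], "angular": [0, 0, -1]},
    {"hand": 0, "offset": [-3.5, -26, 0], "angular": [0, 0, -1]},
    {"hand": 0, "offset": [-3.75, -28, 0], "angular": [0, 0, -1]},
  ],
)

```text
time: 7.98
tool_pos: [0.5194, -0.0254, 0.1323]
tcp_rot: [-0.372, -3.116, 0.0]
wrist_force: [0.7, 0.4, -4.0]
width: 0.445
```

>>> drive_tool(
  deltas=[
    {"hand": 0, "offset": [-0.5, -4, 0], "angular": [0, 0, 0]},
    {"hand": 0, "offset": [-1, -8, 0], "angular": [0, 0, 0]},
    {"hand": 0, "offset": [-2, -12, 0], "angular": [0, 0, 0]},
    {"hand": 0, "offset": [-2.5, -16, 0], "angular": [0, 0, 0]},
    {"hand": 0, "offset": [-3, -20, 0], "angular": [0, 0, -0.5]},
    {"hand": 0, "offset": [-3.5, -22.5, 0], "angular": [0, 0, -0.5]},
    {"hand": 0, "offset": [-3.75, -24, 0], "angular": [0, 0, -0.5]},
    {"hand": 0, "offset": [-3.75, -24, 0], "angular": [0, 0, -0.5]},
  ],
)

```text
time: 8.98
tool_pos: [0.483, -0.2641, 0.1331]
tcp_rot: [-0.386, -3.116, -0.002]
wrist_force: [-0.1, 0.3, -3.0]
width: 0.449
```

>>> drive_tool(
  deltas=[
    {"hand": 0, "offset": [0, 0, 0], "angular": [0, 0, 0]},
    {"hand": 0, "offset": [0, 0, 0], "angular": [0, 0, 0]},
  ],
)

```text
time: 9.22
tool_pos: [0.4838, -0.2629, 0.134]
tcp_rot: [-0.382, -3.118, -0.001]
wrist_force: [-0.2, -0.6, -3.1]
width: 0.449
```

Run:
```python
from h import *
s=bot.read_state(); print(s["tool_pos"],s["tcp_rot"],s["wrist_force"],s["q"])
w=snap("wrist","w4")["frame"]; t=snap("top","t4")["frame"]; snap("side","s4")
cv2.imwrite("pics/m4.png",np.vstack([np.hstack([cv2.resize(w,(400,300)),cv2.resize(t[160:400,340:600],(400,300))]),np.hstack([cv2.resize(cv2.imread("pics/s4.png")[120:300,320:560],(400,300)),np.zeros((300,400,3),np.uint8)])]))
```

```text
[ 0.48381974 -0.26292558  0.13402348] [-3.82020307e-01 -3.11801178e+00 -7.11307295e-04] [-0.15781227 -0.6403129  -3.14395093] [-5.43239832e-01  7.45860957e-02  1.93449011e+00  3.36504760e-04
  1.13294379e+00 -1.87035313e+00]
```

View pics/m4.png

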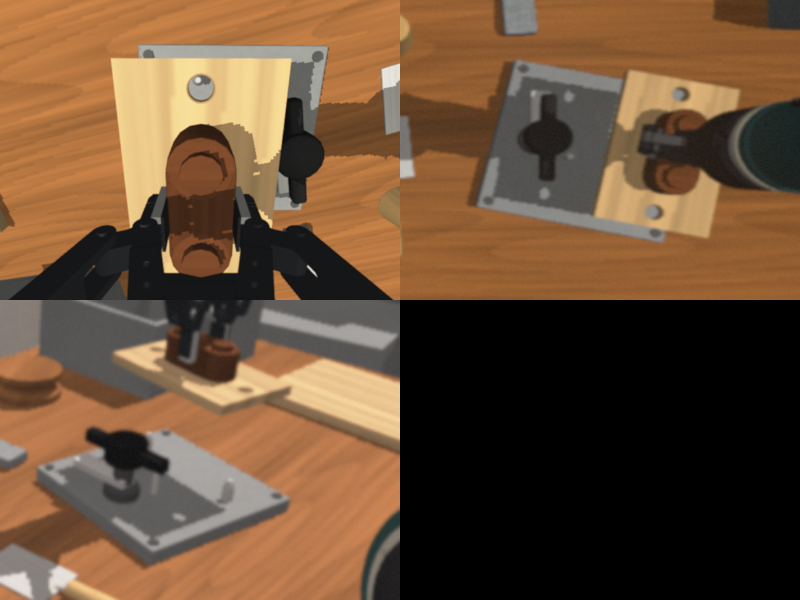

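Run:
```python
from h import *
t=load("t4"); f=t["frame"]; H,S,V=cv2.split(cv2.cvtColor(f,cv2.COLOR_BGR2HSV))
def near(mask,u,v,r=9):
    k=np.zeros(mask.shape,np.uint8); k[v-r:v+r+1,u-r:u+r+1]=mask[v-r:v+r+1,u-r:u+r+1]
    n,l,st,ce=cv2.connectedComponentsWithStats(k); i=min(range(1,n),key=lambda i:np.hypot(*(ce[i]-(u,v)))-st[i,4]*.05); return ce[i],st[i,4]
z=.161
hs=[]
for u,v in((522,235),(504,330)):
    p,a=near((S<70).astype(np.uint8),u,v); h=ray(t,*p,z); hs.append(h[:2]); print("hole",p,a,h.round(4))
d=hs[0]-hs[1]; print("span",np.hypot(*d),"ang",np.degrees(np.arctan2(d[1],d[0])),"mid",(hs[0]+hs[1])/2)
pins=np.array([[.5525,-.2827],[.4129,-.2478]]); d=pins[0]-pins[1]; print("pins span",np.hypot(*d),np.degrees(np.arctan2(d[1],d[0])),pins.mean(0))
w=load("w4"); Hh=cv2.cvtColor(w["frame"],cv2.COLOR_BGR2HSV); p,a=near((Hh[...,1]<70).astype(np.uint8),322,140,25)
print("wrist hole",p,a,ray(w,*p,.161).round(4),ray(w,*p,.149).round(4))
for X in((.4129,-.2478,.046),(.41345,-.2462,.046)): print("pin_a ->",proj(w,X))
```

```text
hole [520.68181818 235.34848485] 66 [ 0.5531 -0.2769  0.161 ]
hole [503.6875 329.0875] 80 [ 0.4145 -0.2428  0.161 ]
span 0.1426918058543159 ang -13.845637622978629 mid [ 0.48381081 -0.25985814]
pins span 0.14389638633405635 -14.036243467926484 [ 0.4827  -0.26525]
wrist hole [321.1155624 139.8798151] 1298 [ 0.4148 -0.2452  0.161 ] [ 0.4157 -0.2454  0.149 ]
pin_a -> [316.69981836 124.59990392]
pin_a -> [319.17782968 124.82499715]
```

>>> drive_tool(
  deltas=[
    {"hand": 0, "offset": [-0.1, -0.15, -2], "angular": [0, 0, 0]},
    {"hand": 0, "offset": [-0.1, -0.15, -4], "angular": [0, 0, 0]},
    {"hand": 0, "offset": [-0.1, -0.15, -6], "angular": [0, 0, 0]},
    {"hand": 0, "offset": [-0.1, -0.15, -7.5], "angular": [0, 0, 0]},
    {"hand": 0, "offset": [-0.1, -0.15, -8.5], "angular": [0, 0, 0]},
    {"hand": 0, "offset": [-0.1, -0.15, -9.3], "angular": [0, 0, 0]},
    {"hand": 0, "offset": [-0.1, -0.15, -9.3], "angular": [0, 0, 0]},
    {"hand": 0, "offset": [-0.1, -0.15, -9.3], "angular": [0, 0, 0]},
  ],
)

```text
time: 10.38
tool_pos: [0.4832, -0.2658, 0.0418]
tcp_rot: [0.384, 3.117, -0.001]
wrist_force: [-0.3, 0.0, -3.1]
width: 0.447
```

Run:
```python
from h import *
s=bot.read_state(); print(s["tool_pos"],s["tcp_rot"],s["wrist_force"])
w=snap("wrist","w5")["frame"]; t=snap("top","t5")["frame"]
cv2.imwrite("pics/m5.png",np.hstack([cv2.resize(w[60:220,220:420],(400,320)),cv2.resize(t[200:360,420:580],(320,320),interpolation=cv2.INTER_CUBIC)]))
```

```text
[ 0.48322016 -0.26582531  0.04179361] [ 3.83811417e-01  3.11702654e+00 -7.41721145e-04] [-0.29452536  0.03647642 -3.12078904]
```

View pics/m5.png

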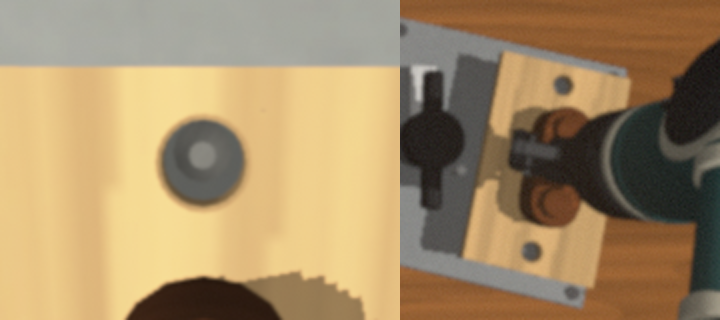

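Through the near hole the pin tip is at crop (202,155) and the hole centre at (203,162), so it is well centred. The far hole also shows grey at crop (563,85). I'll lower slowly.

>>> drive_tool(
  deltas=[
    {"hand": 0, "offset": [0, 0, -0.4], "angular": [0, 0, 0]},
    {"hand": 0, "offset": [0, 0, -0.8], "angular": [0, 0, 0]},
    {"hand": 0, "offset": [0, 0, -1.2], "angular": [0, 0, 0]},
    {"hand": 0, "offset": [0, 0, -1.6], "angular": [0, 0, 0]},
    {"hand": 0, "offset": [0, 0, -2], "angular": [0, 0, 0]},
    {"hand": 0, "offset": [0, 0, -2.2], "angular": [0, 0, 0]},
    {"hand": 0, "offset": [0, 0, -2.2], "angular": [0, 0, 0]},
  ],
)

```text
time: 11.35
tool_pos: [0.4825, -0.2654, 0.0189]
tcp_rot: [-0.384, -3.118, -0.0]
wrist_force: [-0.4, -0.0, -2.9]
width: 0.447
```

Free travel with no contact force; continuing to the seat.

>>> drive_tool(
  deltas=[
    {"hand": 0, "offset": [0, 0, -0.3], "angular": [0, 0, 0]},
    {"hand": 0, "offset": [0, 0, -0.6], "angular": [0, 0, 0]},
    {"hand": 0, "offset": [0, 0, -0.9], "angular": [0, 0, 0]},
    {"hand": 0, "offset": [0, 0, -1.1], "angular": [0, 0, 0]},
    {"hand": 0, "offset": [0, 0, -1.25], "angular": [0, 0, 0]},
    {"hand": 0, "offset": [0, 0, -1.35], "angular": [0, 0, 0]},
    {"hand": 0, "offset": [0, 0, -1.35], "angular": [0, 0, 0]},
  ],
)

```text
time: 12.22
tool_pos: [0.4827, -0.2655, 0.0056]
tcp_rot: [-0.384, -3.118, -0.0]
wrist_force: [0.2, 0.3, -4.2]
width: 0.451
```

>>> drive_tool(
  deltas=[
    {"hand": 0, "offset": [0, 0, -0.1], "angular": [0, 0, 0]},
    {"hand": 0, "offset": [0, 0, -0.1], "angular": [0, 0, 0]},
  ],
)

```text
time: 12.48
tool_pos: [0.4829, -0.2656, 0.0049]
tcp_rot: [0.384, 3.118, -0.0]
wrist_force: [-0.5, 0.0, -2.5]
width: 0.447
```

>>> drive_tool(
  deltas=[
    {"hand": 0, "offset": [0, 0, -0.1], "angular": [0, 0, 0]},
    {"hand": 0, "offset": [0, 0, -0.1], "angular": [0, 0, 0]},
  ],
)

```text
time: 12.72
tool_pos: [0.4829, -0.2656, 0.0049]
tcp_rot: [0.384, 3.118, -0.0]
wrist_force: [-3.0, 1.9, 4.2]
width: 0.451
```

Contact at the expected height (the force went from about -3 to +4 N), so the plate is on the bed. I'll release, rise and shut the fingers, then check the seating and the knob.

>>> drive_tool(
  deltas=[
    {"hand": 1, "offset": [0, 0, 0.1], "angular": [0, 0, 0]},
    {"hand": 1, "offset": [0, 0, 0.1], "angular": [0, 0, 0]},
    {"hand": 1, "offset": [0, 0, 0.1], "angular": [0, 0, 0]},
    {"hand": 1, "offset": [0, 0, 0.1], "angular": [0, 0, 0]},
    {"hand": 1, "offset": [0, 0, 2], "angular": [0, 0, 0]},
    {"hand": 1, "offset": [0, 0, 6], "angular": [0, 0, 0]},
    {"hand": 0.5, "offset": [0, 0, 10], "angular": [0, 0, 0]},
    {"hand": 0, "offset": [0, 0, 12], "angular": [0, 0, 0]},
  ],
)

```text
time: 13.72
tool_pos: [0.4846, -0.2666, 0.1282]
tcp_rot: [0.383, 3.113, -0.004]
wrist_force: [0.2, -0.7, 0.4]
width: 0.606
```

>>> drive_tool(
  deltas=[
    {"hand": 0, "offset": [-2, 3, 0], "angular": [0, 0, 0]},
    {"hand": 0, "offset": [-2, 6.4, 0], "angular": [0, 0, 0]},
    {"hand": 0, "offset": [-2, 6.4, 0], "angular": [0, 0, 0]},
    {"hand": 0, "offset": [-2, 6.4, 0], "angular": [0, 0, 0]},
    {"hand": 0, "offset": [-2, 6.4, 0], "angular": [0, 0, 0]},
  ],
)

```text
time: 14.35
tool_pos: [0.4631, -0.2023, 0.1242]
tcp_rot: [0.385, 3.117, -0.001]
wrist_force: [0.3, 0.4, 0.2]
width: 0.0
```

Run:
```python
from h import *
s=bot.read_state(); print(s["tool_pos"],s["wrist_force"],s["width"])
w=snap("wrist","w6")["frame"]; t=snap("side","s6")["frame"]
cv2.imwrite("pics/m6.png",np.hstack([cv2.resize(w,(400,300)),cv2.resize(t[140:290,320:520],(400,300),interpolation=cv2.INTER_CUBIC)]))
```

```text
[ 0.46310585 -0.20232013  0.12421053] [0.29615334 0.41210054 0.23474704] 0.0002374691482394289
```

View pics/m6.png

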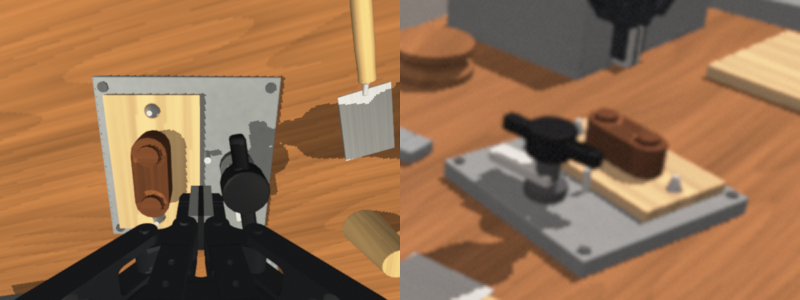

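Both pins stick through the holes (wrist (152,110) and (158,218), side (674,185)) and the plate lies flush. The knob bar end is at wrist (238,140), and the shut fingers are on its trailing side.

>>> drive_tool(
  deltas=[
    {"hand": 0, "offset": [0, 0, -3], "angular": [0, 0, 0]},
    {"hand": 0, "offset": [0, 0, -6], "angular": [0, 0, 0]},
    {"hand": 0, "offset": [0, 0, -7.5], "angular": [0, 0, 0]},
    {"hand": 0, "offset": [0, 0, -8.4], "angular": [0, 0, 0]},
    {"hand": 0, "offset": [0, 0, -8.8], "angular": [0, 0, 0]},
    {"hand": 0, "offset": [0, 0, -8.8], "angular": [0, 0, 0]},
  ],
)

```text
time: 15.2
tool_pos: [0.4632, -0.2018, 0.0361]
tcp_rot: [0.384, 3.117, -0.0]
wrist_force: [-0.2, 0.9, 1.1]
width: 0.002
```

Run:
```python
from h import *
s=bot.read_state(); print(s["tool_pos"],s["wrist_force"])
t=snap("side","s7")["frame"]; cv2.imwrite("pics/m7.png",cv2.resize(t[140:290,320:520],(800,600),interpolation=cv2.INTER_CUBIC))
ax=np.array([.5085,-.1635]); p0=s["tool_pos"][:2]
for deg in range(178,64,-8):
    f=np.radians(deg); u=np.array([np.cos(f),np.sin(f)]); tt=np.array([np.sin(f),-np.cos(f)])
    print(deg,((ax+.045*u-.020*tt-p0)*100).round(2))
```

```text
[ 0.46316907 -0.20175389  0.0361396 ] [-0.22243577  0.87025952  1.13932444]
178 [-0.03  1.98]
170 [-0.25  2.64]
162 [-0.36  3.31]
154 [-0.39  4.  ]
146 [-0.32  4.68]
138 [-0.15  5.35]
130 [0.11 5.99]
122 [0.45 6.58]
114 [0.88 7.12]
106 [1.37 7.6 ]
98 [1.93 8.  ]
90 [2.53 8.33]
82 [3.18 8.56]
74 [3.85 8.7 ]
66 [4.54 8.75]
```

View pics/m7.png

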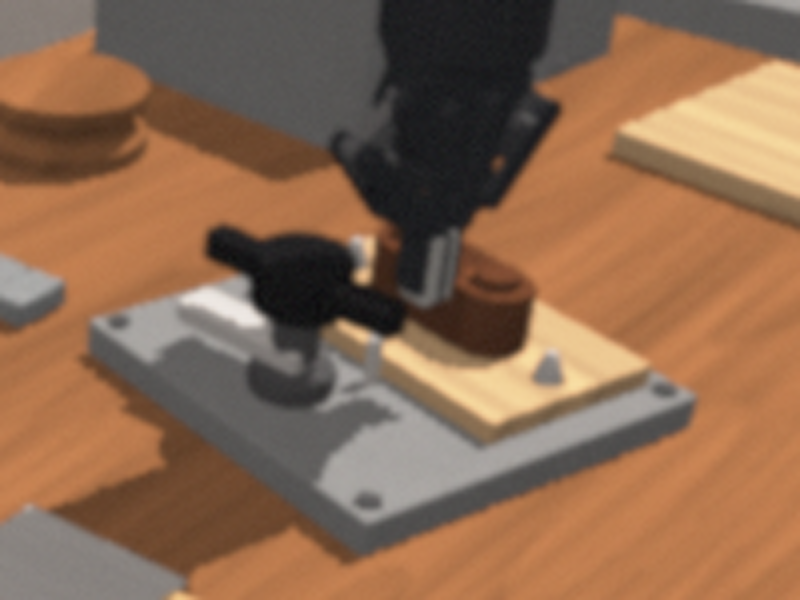

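The fingers stand just behind the bar end, with their tips at about bar height. Pushing it round the arc.

>>> drive_tool(
  deltas=[
    {"hand": 0, "offset": [0, 0.8, 0], "angular": [0, 0, 0]},
    {"hand": 0, "offset": [-0.05, 1.4, 0], "angular": [0, 0, 0]},
    {"hand": 0, "offset": [-0.1, 2, 0], "angular": [0, 0, 0]},
    {"hand": 0, "offset": [-0.25, 2.6, 0], "angular": [0, 0, 0]},
    {"hand": 0, "offset": [-0.35, 3.3, 0], "angular": [0, 0, 0]},
    {"hand": 0, "offset": [-0.35, 3.3, 0], "angular": [0, 0, 0]},
  ],
)

```text
time: 16.0
tool_pos: [0.46, -0.1688, 0.0363]
tcp_rot: [0.383, 3.116, -0.002]
wrist_force: [1.0, -2.2, 0.6]
width: -0.002
```

Run:
```python
from h import *
s=bot.read_state(); print(s["tool_pos"],s["wrist_force"])
t=snap("top","t8")["frame"]; H=cv2.cvtColor(t,cv2.COLOR_BGR2HSV)
a=t[180:340,370:560]; b=snap("side","s8")["frame"][140:290,320:520]
cv2.imwrite("pics/m8.png",np.hstack([cv2.resize(a,(400,337),interpolation=2),cv2.resize(b,(400,337),interpolation=2)]))
```

```text
[ 0.45996267 -0.16875579  0.03630698] [ 0.9750194  -2.24520675  0.55878252]
```

View pics/m8.png

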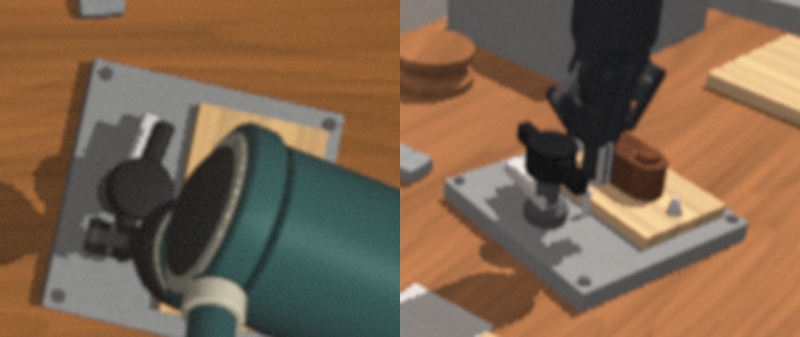

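The bar is turning (nose about 20° clockwise so far) at about 2.5 N. Continuing round the arc.

>>> drive_tool(
  deltas=[
    {"hand": 0, "offset": [0, 0.7, 0], "angular": [0, 0, 0]},
    {"hand": 0, "offset": [0.05, 1.4, 0], "angular": [0, 0, 0]},
    {"hand": 0, "offset": [0.2, 2.05, 0], "angular": [0, 0, 0]},
    {"hand": 0, "offset": [0.45, 2.7, 0], "angular": [0, 0, 0]},
    {"hand": 0, "offset": [0.45, 2.7, 0], "angular": [0, 0, 0]},
  ],
)

```text
time: 16.73
tool_pos: [0.4628, -0.141, 0.0352]
tcp_rot: [-0.383, -3.116, -0.001]
wrist_force: [-0.6, -3.0, 0.6]
width: 0.001
```

>>> drive_tool(
  deltas=[
    {"hand": 0, "offset": [0.35, 0.6, 0], "angular": [0, 0, 0]},
    {"hand": 0, "offset": [0.8, 1.1, 0], "angular": [0, 0, 0]},
    {"hand": 0, "offset": [1.25, 1.6, 0], "angular": [0, 0, 0]},
    {"hand": 0, "offset": [1.8, 2, 0], "angular": [0, 0, 0]},
    {"hand": 0, "offset": [1.8, 2, 0], "angular": [0, 0, 0]},
  ],
)

```text
time: 17.35
tool_pos: [0.4808, -0.1208, 0.035]
tcp_rot: [-0.383, -3.116, -0.001]
wrist_force: [-2.8, -2.2, -1.0]
width: -0.002
```

>>> drive_tool(
  deltas=[
    {"hand": 0, "offset": [0.3, 0.15, 0], "angular": [0, 0, 0]},
    {"hand": 0, "offset": [0.6, 0.3, 0], "angular": [0, 0, 0]},
    {"hand": 0, "offset": [0.6, 0.3, 0], "angular": [0, 0, 0]},
  ],
)

```text
time: 17.73
tool_pos: [0.4874, -0.1181, 0.0353]
tcp_rot: [-0.384, -3.117, -0.001]
wrist_force: [-4.1, -1.7, -2.1]
width: -0.001
```

Run:
```python
from h import *
s=bot.read_state(); p=s["tool_pos"]; print(p,s["wrist_force"])
d=p[:2]-np.array([.5085,-.1635]); r=np.hypot(*d); print("r",r,"bar deg",np.degrees(np.arctan2(d[1],d[0])-np.arcsin(.02/r)))
t=snap("top","t9"); m=np.zeros((480,640),np.uint8); v=cv2.cvtColor(t["frame"],cv2.COLOR_BGR2HSV)[...,2]
m[225:315,405:470]=(v[225:315,405:470]<60)
for r in m[228:312:4,405:470:2]: print("".join(".#"[x] for x in r))
```

```text
[ 0.48738804 -0.11806494  0.03533242] [-4.1366233  -1.71349233 -2.07945157]
r 0.05010049188709334 bar deg 91.3944852635351
....###...#........#.............
..#####............#.............
.######............#.............
######.............#.............
######............#..............
#####.............#..............
#####............................
####.............#...............
####............#................
###.............#................
###............##................
##...#.........#.................
#...#.........#..................
...#.........##..................
.............#...................
............#....................
............#....................
.................................
.................................
##...........#.#.................
#............#########...........
```

>>> drive_tool(
  deltas=[
    {"hand": 0, "offset": [0.3, 0.15, 0], "angular": [0, 0, 0]},
    {"hand": 0, "offset": [0.6, 0.25, 0], "angular": [0, 0, 0]},
    {"hand": 0, "offset": [0.9, 0.3, 0], "angular": [0, 0, 0]},
    {"hand": 0, "offset": [0.9, 0.3, 0], "angular": [0, 0, 0]},
  ],
)

```text
time: 18.27
tool_pos: [0.4974, -0.1153, 0.0358]
tcp_rot: [0.384, 3.117, 0.001]
wrist_force: [-2.2, -1.8, -1.4]
width: -0.002
```

>>> drive_tool(
  deltas=[
    {"hand": 0, "offset": [0.2, 0, 0], "angular": [0, 0, 0]},
    {"hand": 0, "offset": [0.2, 0, 0], "angular": [0, 0, 0]},
  ],
)

```text
time: 18.52
tool_pos: [0.499, -0.1153, 0.0358]
tcp_rot: [0.384, 3.118, 0.001]
wrist_force: [-2.7, -0.1, -1.1]
width: -0.001
```

>>> drive_tool(
  deltas=[
    {"hand": 0, "offset": [0.2, 0, 0], "angular": [0, 0, 0]},
    {"hand": 0, "offset": [0.2, 0, 0], "angular": [0, 0, 0]},
  ],
)

```text
time: 18.77
tool_pos: [0.501, -0.1154, 0.0358]
tcp_rot: [0.384, 3.118, 0.0]
wrist_force: [-3.0, 0.8, -0.3]
width: 0.0
```

>>> drive_tool(
  deltas=[
    {"hand": 0, "offset": [0.2, -0.03, 0], "angular": [0, 0, 0]},
    {"hand": 0, "offset": [0.2, -0.03, 0], "angular": [0, 0, 0]},
  ],
)

```text
time: 19.02
tool_pos: [0.5029, -0.1156, 0.0358]
tcp_rot: [0.384, 3.118, 0.001]
wrist_force: [-4.2, 0.8, -0.6]
width: -0.001
```

>>> drive_tool(
  deltas=[
    {"hand": 0, "offset": [0.2, -0.03, 0], "angular": [0, 0, 0]},
    {"hand": 0, "offset": [0.2, -0.03, 0], "angular": [0, 0, 0]},
  ],
)

```text
time: 19.27
tool_pos: [0.5029, -0.1156, 0.0357]
tcp_rot: [-0.383, -3.114, -0.001]
wrist_force: [-8.9, 1.2, 5.3]
width: -0.004
```

>>> drive_tool(
  deltas=[
    {"hand": 0, "offset": [0.2, -0.03, 0], "angular": [0, 0, 0]},
    {"hand": 0, "offset": [0.2, -0.03, 0], "angular": [0, 0, 0]},
  ],
)

```text
time: 19.52
tool_pos: [0.5028, -0.1155, 0.0357]
tcp_rot: [-0.383, -3.11, -0.001]
wrist_force: [-16.1, 2.8, 11.1]
width: 0.001
```

The position stalled while the force rose, which is the end stop at about the expected angle. I'll back off, rise clear and measure the bar and nose angle from the top camera.

>>> drive_tool(
  deltas=[
    {"hand": 0, "offset": [-1, 0.2, 0], "angular": [0, 0, 0]},
    {"hand": 0, "offset": [-3, 0.5, 0], "angular": [0, 0, 0]},
    {"hand": 0, "offset": [-3, 0.5, 0], "angular": [0, 0, 0]},
    {"hand": 0, "offset": [-3, 0.5, 5], "angular": [0, 0, 0]},
    {"hand": 0, "offset": [-3, 0.5, 10], "angular": [0, 0, 0]},
    {"hand": 0, "offset": [-3, 5, 14], "angular": [0, 0, 0]},
    {"hand": 0, "offset": [-3, 11, 14], "angular": [0, 0, 0]},
    {"hand": 0, "offset": [-3, 16, 14], "angular": [0, 0, 0]},
  ],
)

```text
time: 20.52
tool_pos: [0.4793, 0.0455, 0.1779]
tcp_rot: [0.384, 3.112, 0.002]
wrist_force: [0.1, 0.1, -0.4]
width: -0.004
```

>>> drive_tool(
  deltas=[
    {"hand": 0, "offset": [0, 5, 0], "angular": [0, 0, 0]},
    {"hand": 0, "offset": [0, 11, 0], "angular": [0, 0, 0]},
    {"hand": 0, "offset": [0, 15, 0], "angular": [0, 0, 0]},
    {"hand": 0, "offset": [0, 15, 0], "angular": [0, 0, 0]},
    {"hand": 0, "offset": [0, 15, 0], "angular": [0, 0, 0]},
  ],
)

```text
time: 21.15
tool_pos: [0.4775, 0.1936, 0.1759]
tcp_rot: [0.383, 3.117, 0.0]
wrist_force: [0.0, 0.4, 0.4]
width: -0.004
```

Run:
```python
from h import *
s=bot.read_state(); print(s["time"],s["tool_pos"],s["wrist_force"])
c=snap("top","t10"); f=c["frame"]; H,S,V=cv2.split(cv2.cvtColor(f,cv2.COLOR_BGR2HSV))
snap("side","s10")
def seg(m,x0,y0,x1,y1):
    k=np.zeros(m.shape,np.uint8);k[y0:y1,x0:x1]=m[y0:y1,x0:x1]*255
    cs,_=cv2.findContours(k,cv2.RETR_EXTERNAL,cv2.CHAIN_APPROX_NONE); return max(cs,key=cv2.contourArea)
rect=lambda ct,z:cv2.minAreaRect(np.array([ray(c,u,v,z)[:2] for u,v in ct[:,0]],np.float32))
r=rect(seg(V<60,390,230,490,315),.0895); print("bar",r); print(cv2.boxPoints(r).round(4).tolist())
m=cv2.morphologyEx(((V>120)&(S>80)&(S<145)).astype(np.uint8),cv2.MORPH_CLOSE,np.ones((5,5)))
print("plate",rect(seg(m,430,205,545,360),.032))
print("bed",rect(seg((S<60),380,200,545,360),.02))
for i in range(232,312,4): print("".join("#" if V[i,j]<60 else "P" if S[i,j]>70 else "w" if V[i,j]>165 else "." for j in range(395,530,2)))
```

```text
21.15 [0.4775029  0.193634   0.17594284] [0.03500401 0.42658306 0.38723559]
bar ((0.5077476501464844, -0.1632843315601349), (0.1100122407078743, 0.04460754990577698), 88.92924499511719)
[[0.4844000041484833, -0.21789999306201935], [0.5289999842643738, -0.21870000660419464], [0.5310999751091003, -0.10869999974966049], [0.48649999499320984, -0.10790000110864639]]
plate ((0.48317745327949524, -0.2637592554092407), (0.1107902079820633, 0.17959487438201904), 75.89317321777344)
bed ((0.4930843114852905, -0.22511230409145355), (0.22016188502311707, 0.21864329278469086), 75.73030090332031)
PPPPPPP...........................PPPPPPPPPP.....................PPP
PPPPPPP...........................PPPPPPPPPPPPPPPPPPPw..............
PPPPPP............................PPPPPPPPPPPPPPPPPPPPPPPPPPPP......
PPPPPP...........................PPPPPPPPPPPPPPP...wPPPPPPPPPPPPPP..
PPPPP............................PPPPPPPPPPPPPPPP..PPPPPPPPPPPPPP...
PPPPP...........................PPPPPPPPPPPPPPPPPPPPPPPPPPPPPPPPP...
PPPPP..............#####........PPPPPPPPPPPPPPPPPPPPPPPPPPPPPPPPP..P
PPPP#######....############.
[... 168 characters left out ...]
PPPPP...PP
PPP........############..#..######PPPPPPPP##PPPPPPPPPPPPPPPPPPP...PP
PP..........#############..###########PPPP#PPPPPPPPPPPPPPPPPPPP...PP
PP............######.###.#..wwww.....PPPP##PPPPPPPPPPPPPPPPPPP...PPP
PP.........................ww.P..wwwwPPPP##PPPPPPPPPPPPPPPPPPP...PPP
P............................PPPPPPPPPPP##PPPPPPPPPPPPPPPPPPPP...PPP
P...........................PPPPPPPPPPPP##PPPPPPPPPPPPPPPPPPP...PPPP
............................PPPPPPPPPPPP##PPPPPPPPPPPPPPPPPPP...PPPP
............................PPPPPPPPPPPP#PPPPPPPPPPPPPPPPPPPP..PPPPP
...........................PPPPPPPPPPPPP#PPPPPPPPPPPPPPPPPPP...PPPPP
...........................PPPPPPPPPPPPPP##PPPPPPPPPPPPPPPPP...PPPPP
```

Run:
```python
from h import *
def ends(n):
    c=load(n); V=cv2.cvtColor(c["frame"],cv2.COLOR_BGR2HSV)[...,2]
    P=np.array([ray(c,j,i,.0895)[:2] for i in range(220,325) for j in range(395,480) if V[i,j]<60]); d=P-np.array([.5085,-.1635]); r=np.hypot(*d.T)
    d=d[(r>.034)&(r<.062)]; a=np.arctan2(d[:,1],d[:,0])
    print(n,"axial angle deg",np.degrees(np.angle(np.exp(2j*a).mean())/2),len(d))
    k=np.median(np.angle(np.exp(2j*a)))
    for s in(1,-1):
        q=d[s*(d@[np.cos(k/2),np.sin(k/2)])>0]; m=q.mean(0); print(len(q),m,np.degrees(np.arctan2(m[1],m[0])))
    print("line",np.degrees(np.arctan2(*(lambda v:(v[1],v[0]))(cv2.fitLine(d.astype(np.float32),cv2.DIST_L2,0,.01,.01)[:2,0]))))
ends("top0"); ends("t10")
```

```text
top0 axial angle deg -3.8520615008728205 230
107 [ 0.043871   -0.00311436] -4.060559774269978
123 [-0.04483277  0.00289003] 176.3116757041109
line -3.8820539
t10 axial angle deg 75.91423322128885 224
129 [0.01054266 0.04398813] 76.522116965765
95 [-0.01158062 -0.0437006 ] -104.8421802520348
line 75.86717
```

The bar points at 75.9° in the world, against 75.7–76° for the bed's y axis, so the knob is at its end stop. The plate is at the seat within 1 mm and parallel to the bed. Handing in.

```bash
python3 -c "
from workcell import bot
print(bot.finish_job())"
```

```text
the job is handed in; nothing more can be done
None
```

I put the plywood plate over both pins on the bed, released it, then pushed the tee bar clockwise until it stopped. I backed the arm clear before handing in at about 21 s; no verdict is reported.

**Last checks that agreed:**
- **Plate position:** its centre measured (0.483, -0.264), within 1 mm of the seat, and it lies parallel to the bed within about 0.2°.
- **Flush:** the plate met the bed at the expected height, and both pins showed through the holes after release.
- **Knob:** the bar points at 75.9°, against 75.7–76° expected at the end stop. At the stop the force rose to about 20 N without further movement.

**What disagreed or was not checked:**
- **Tool height:** the real fingertips stand about 35 mm above the reported TCP height. The first grip therefore closed harmlessly just above the pattern, and I lowered 35 mm and gripped again.
- **After locking:** I had used all 12 picture views, so these checks are numeric, from the top camera. I did not measure flushness again or look at the nose or the bystanders up close, but no unexpected contact forces showed.

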